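# Free the mixing paddle from the slotted crock

### The job

Take the mixing paddle out of the white crock: its flat blade is caught beneath the lid, so turn it counter-clockwise by its blue handle, gently feeling for the hidden slot in the lid without wrenching against it, and draw the blade straight up through. Then stand it blade-down in the brown rinse pot, let go only once the blade rests on the pot's floor, and leave the pot upright and the brush mug, bowl and bottle where they are.

Things in the scene. Friction and masses are not known exactly. Their poses are not given: they have to be found in the camera images.
- crock: White crock with a blue band, fixed to the table, 130 mm across, 122 mm high, with a round brown wooden lid (126 mm across, 12 mm thick, fixed) on it: lid's top 134 mm above the table. Origin: centre of the underside, on the common axis of crock, lid, slot and paddle. Its yaw tells nothing of the slot. Lid and crock are rigid: a blade pulled against them stops dead; over 60 N counts as wrenching.
- slot (a point): Middle of the straight slot through the lid, level with the lid's top (axes as the crock's, NOT the slot's). Slot 52 x 15 mm. Its long direction is hidden under the paddle's red cap: 20 to 85 degrees counter-clockwise, seen from above, of the paddle's blade and handle as they stand at the start; find it by feel. The blade passes within about 10 degrees of it.
- paddle: Mixing paddle, 185 mm long, 0.13 to 0.25 kg, upright in the crock. Origin: centre of the blade's lower end; z runs up the shaft to the handle, x along blade width and handle bar. Blade 44 mm wide (x), 6 mm thick (y), from z = 0 to 95 mm; shaft 12 mm thick; red cap disc 62 mm across, z = 115 to 121 mm; blue handle bar 70 mm long (x), 18 mm thick (y), 20 mm high, centred at z = 175 mm.
- handle (a point): Centre of the paddle's blue handle bar, on the shaft's axis; axes as the paddle's. At the start it is 194 mm above the table: the cap rests on the lid and the blade's top edge is 8 mm below the lid's underside, so the paddle lifts 8 mm before an unaligned blade meets the lid. Turn it while lifted about 3 mm, clear of both.
- tip (a point): Centre of the lower end of the paddle's blade (same as the paddle's origin).
- pot: Empty brown glazed rinse pot, loose, 0.6 kg, 86 mm across, 100 mm high, open at the top, inner width 76 mm, inner floor 6 mm above its underside; a small handle sticks out 71 mm from the axis towards its +y. Origin: centre of its underside.
- brush_mug: Bystander: blue glazed mug, 76 mm across, 100 mm high, holding brushes up to 215 mm high. Origin: centre of underside.
- bowl: Bystander: pale unglazed bowl, 100 mm across, 50 mm high. Origin: centre of underside.
- bottle: Bystander: pale translucent water bottle with blue cap, 64 mm across, 180 mm high. Origin: centre of underside.

How it is judged:
On the way:
1. the blade is drawn fully up out of the lid (z of tip in the frame of crock above 0.137 m).
At the end, for the whole second after the job is handed in: The paddle stands or leans blade-down in the rinse pot (lower end of the blade within 25 mm of the pot's underside and 40 mm of its axis, leaning less than 45 degrees), at rest and released; the pot is upright on the table (z of tip in the frame of pot below 0.025 m and horizontal distance between tip and pot below 0.04 m and angle between paddle's own z axis and vertical below 0.8 rad and angle between pot's own z axis and vertical below 0.1 rad and height (world z) of pot below 0.01 m and linear speed of paddle below 0.03 m/s and angular speed of paddle below 0.3 rad/s and contact force between the fingers and paddle below 0.05 N); the robot touches nothing.
It fails at once if the paddle is wrenched against the lid or crock (over 60 N) (contact force between paddle and crock above 60 N).
It fails at once if the paddle is dropped into the pot (let go with the blade's lower end more than 30 mm above the pot's underside) (contact force between the fingers and paddle below 0.02 N and horizontal distance between tip and pot below 0.045 m and z of tip in the frame of pot above 0.03 m).
It fails at once if a bystander is moved more than 30 mm (distance of any of brush_mug, bowl, bottle from where it was at the start of the episode above 0.03 m).
It also fails if it takes over 54 s, if anything falls off the work surface, if the arm or the gripper's body presses on something with over 40 N, if the wrist force passes 120 N, or if a joint passes its speed limit or range.

### The arm

A 6-joint arm with a two-finger parallel gripper is mounted at the origin on the work surface. World frame = base frame: x ahead of the robot, y to its left, z up, the work surface at z = 0. Lengths are in m, angles in rad, forces in N, time in s.
With the tool pointing down it reaches from about 0.35 to 0.775 m from the base axis. Payload 7.3 kg.
Tool frame: the origin (TCP) lies between the finger pads; the fingertips stand 14 mm ahead of it and the grasp point (between the pads) lies 5 mm behind it; z points along the fingers, y is the line along which they close (so a half turn about z gives the same grasp; the last joint's range is limited). The gripper opens to 92 mm and grips with 3 to 60 N. Pads are 19 mm wide; open, the fingers measure 130 mm over their backs; the gripper's body (75 mm by 190 mm) begins 47 mm behind the grasp point.
Start: joints at [1.004, 0.342, 1.524, -0, 1.275, -0.146], TCP at [0.214, 0.479, 0.241] pointing down, gripper open.
Joint ranges: [-2.53, 2.53], [-0.77, 2.02], [0.04, 2.7], [-1, 4.14], [0.28, 2.66], [-3.11, 3.11]. Speed limits (rad/s): [2.57, 2.57, 3.14, 3.14, 3.14, 3.14].

### API

Orientations are given as [roll, pitch, yaw] about the fixed x, y, z axes, in that order (R = Rz(yaw) Ry(pitch) Rx(roll)).
In Python, from cell import robot, eyes gives the robot as it stands. The module is installed in compiled form; this text tells all that it offers.
- The arm moves only by the shell command python3 -m handwheel 'ROWS' [FORCE]. ROWS is JSON, one flat list of numbers, 5 for each row, row after row: the shift along the world's x, y, z in mm, then the turn about the world's z in rad, then the opening, from 0 (shut) to 1 (fully open). In form: [x, y, z, spin, jaw, x, y, z, spin, jaw, ...]. A call has 1 to 8 rows; each row shifts and turns the commanded pose from where the row before left it; what a row does not reach is not made up. A row lasts 1/10 s, in which the tool goes at most 50 mm and 8.59 degrees, less where a joint would pass 70% of its speed; a pose out of reach is approached as far as the arm can. A call with a gripper value outside its range is refused whole. The fingers move at their own pace and stop on an object; FORCE is the grip in N (left out, the last holds). Time passes only in rows, so rows that do not move let the fingers close. It gives the time, the measured TCP pose, the force, the opening and the grip force at its end, in the units of the state.
- robot.observe(): the state, without advancing time (a new reading comes with each control period).
- eyes.read_camera(name): name is "scene" or "top" or "wrist"; returns (picture, depth): 400x640x3 uint8, blue, green, red; 400x640 float32, m along the optical axis (not along the pixel's ray), 0 where there is no reading.
- eyes.calibration(name): a dict with "fx", "fy", "cx", "cy" (pixels), "dist_coeffs" ([k1, k2, p1, p2, k3] as OpenCV has them; the pictures are not rectified), "world_to_cam" (4x4, takes a point from world to camera coordinates). Camera axes: x right, y down, z forward; pixel columns grow to the right and rows downward; lengths in m; the calibration is good to about 2 mm. A picture is of the moment at which its call begins: read the wrist's pose just before it. calibration takes no time and is no camera call; for the wrist camera it gives the pose at the moment of the call.
- robot.hand_in(): hands the job in; it is judged then, once.
The state is a dict: "time": time; "qpos": joint angles; "qvel": joint speeds; "joint_efforts": joint torques, N m; "tool_pos": TCP position; "tool_rot": TCP orientation; "contact_force": force on the tool from outside, world axes, zero at the start; "torque": the same for the moment, N m; "opening": finger opening in m; "grip_force": force on a finger pad.
Only numpy, scipy, OpenCV 4.12 (cv2) and the standard library are available. Lean on these libraries where they do the work, as an engineer would, in place of code of your own. Each camera call takes 0.05 s, during which the arm holds its last target. There are 200 camera calls.

## Working session

There is one attempt and no reset: what is moved stays moved. The work goes in short steps, Python scripts to look and compute and a shell command to move; the robot and the scene stay as the last step left them, time stands still between calls to the robot, and variables do not carry over. Pictures are saved under pics/ and viewed, at most 10 in all, crops included, and the job is handed in when it is done.

```bash
mkdir -p pics; ls; cat > h.py <<'E'
import numpy as np, cv2
from cell import robot, eyes
def cam(n):
    c=eyes.calibration(n); p,d=eyes.read_camera(n)
    return p,d,c
def K(c): return np.array([[c['fx'],0,c['cx']],[0,c['fy'],c['cy']],[0,0,1]])
def ray(c,u,v):
    n=cv2.undistortPoints(np.array([[[u,v]]],float),K(c),np.array(c['dist_coeffs']))[0,0]
    T=np.linalg.inv(np.array(c['world_to_cam']))
    return T[:3,3],T[:3,:3]@np.array([n[0],n[1],1.])
def plane(c,u,v,z):
    o,r=ray(c,u,v); return o+r*(z-o[2])/r[2]
def pt(c,u,v,d):
    o,r=ray(c,u,v); return o+r*d
def cloud(c,d,mask):
    vs,us=np.nonzero(mask&(d>0))
    n=cv2.undistortPoints(np.stack([us,vs],1)[:,None].astype(float),K(c),np.array(c['dist_coeffs']))[:,0]
    T=np.linalg.inv(np.array(c['world_to_cam'])); z=d[vs,us][:,None]
    return (np.c_[n,np.ones(len(n))]*z)@T[:3,:3].T+T[:3,3]
E
python3 - <<'E'
from h import *
for n in('scene','top'):
    p,d,c=cam(n); cv2.imwrite(f'pics/{n}0.png',p); np.savez(f'{n}0.npz',p=p,d=d,**{k:np.array(v) for k,v in c.items()})
    print(n,np.linalg.inv(c['world_to_cam'])[:3,3].round(2))
s=robot.observe();print(s['time'],s['tool_pos'],s['tool_rot'],s['contact_force'])
E
```

```text
pics
scene [0.59 1.11 0.98]
top [0.52 0.01 1.47]
0.1 [0.21423781 0.47891035 0.24011576] [-3.14019214e+00 -1.84500448e-04  2.72083523e+00] [-0.60890295 -0.36306726  0.28429474]
```

View pics/scene0.png

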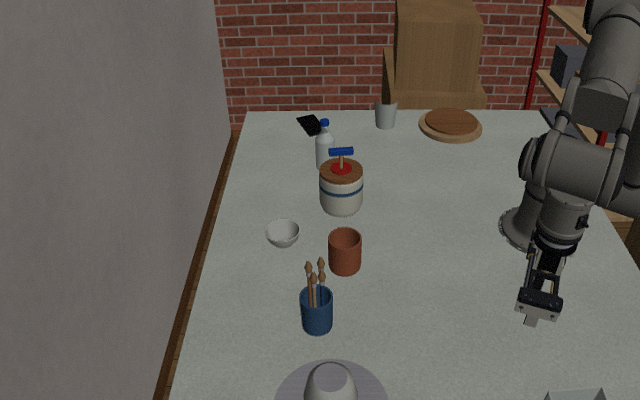

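View pics/top0.png

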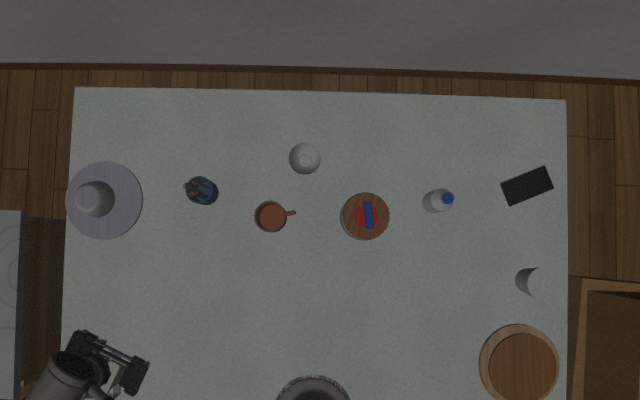

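The scene view shows the crock at about (341,185), its blue handle at (341,152), the pot at (345,250) and the mug at (316,310). In the top view the handle is at (368,214), the pot at (270,216) with its handle towards the crock, the mug at (200,190), the bowl at (305,158) and the bottle at (440,200).

```bash
python3 - <<'E'
from h import *
def load(n):
    z=np.load(n+'0.npz'); return z['p'],z['d'],{k:z[k] for k in z.files if k not in 'pd'}
def mask(p,lo,hi,box):
    m=cv2.inRange(cv2.cvtColor(p,cv2.COLOR_BGR2HSV),lo,hi)>0
    b=np.zeros_like(m); x0,y0,x1,y1=box; b[y0:y1,x0:x1]=1; return m&b
def rect(m): return cv2.minAreaRect(np.argwhere(m)[:,::-1].astype(np.float32))
blue=((105,120,50),(130,255,255)); cs={}
for n,box,pb in(('top',(350,190,390,240),(245,195,300,240)),('scene',(325,140,358,160),(322,222,368,280))):
    p,d,c=load(n)
    m=mask(p,*blue,box); r=rect(m); print(n,'handle',r,m.sum()); cs[n]=(c,r[0])
    P=cloud(c,d,m); print(' z pct',np.percentile(P[:,2],[5,50,95]).round(4)); P=P[P[:,2]>np.percentile(P[:,2],90)-.006]
    print(' centre',((P[:,:2].max(0)+P[:,:2].min(0))/2).round(4),P.mean(0).round(4))
    w=cv2.boxPoints(r); W=np.array([plane(c,*q,.204)[:2] for q in w]); print(' mid on plane',W.mean(0).round(4),'edges',[(np.hypot(*(W[i]-W[i-1])).round(4),np.degrees(np.arctan2(*(W[i]-W[i-1])[::-1])).round(1)) for i in(1,2)])
    m=mask(p,(0,90,40),(14,255,255),pb); P=cloud(c,d,m); print(' pot zmax',np.percentile(P[:,2],[5,50,95,99]).round(4))
    Q=P[P[:,2]>.09]; (cx,cy),R=cv2.minEnclosingCircle(Q[np.hypot(*(Q[:,:2]-np.median(Q[:,:2],0)).T)<.055][:,:2].astype(np.float32)); print(' pot circ',cx,cy,R, Q.mean(0).round(3))
# other items, from top
p,d,c=load('top')
for nm,b in dict(lid=(335,187,395,245),bottle=(418,182,458,218),bowl=(285,138,325,178),mug=(180,172,222,208)).items():
    m=np.zeros(d.shape,bool); m[b[1]:b[3],b[0]:b[2]]=1; P=cloud(c,d,m); zlo={'lid':.12,'bottle':.03,'bowl':.03,'mug':.08}[nm]; P=P[P[:,2]>zlo]
    if nm=='lid': P=P[abs(P[:,2]-.134)<.008]
    if nm=='mug': P=P[abs(P[:,2]-.1)<.012]
    print(nm,((P.max(0)+P.min(0))/2).round(3),(P.max(0)-P.min(0)).round(3),P[:,2].max().round(3))
# triangulate handle
A=[];B=[]
for c,q in cs.values():
    o,r=ray(c,*q); r/=np.linalg.norm(r); M=np.eye(3)-np.outer(r,r); A.append(M);B.append(M@o)
print('tri handle',np.linalg.solve(sum(A),sum(B)))
E
```

```text
top handle ((368.4068603515625, 214.61509704589844), (26.95633316040039, 6.54279899597168), 83.9909896850586) 174
 z pct [0.2018 0.2059 0.2095]
 centre [ 0.5737 -0.1244] [ 0.5736 -0.1254  0.2063]
 mid on plane [ 0.5734 -0.1257] edges [(np.float64(0.0166), np.float64(-82.5)), (np.float64(0.0682), np.float64(-172.9))]
 pot zmax [0.0037 0.0102 0.1041 0.1068]
 pot circ 0.5673986673355103 0.13353949785232544 0.042506132274866104 [0.566 0.13  0.102]
scene handle ((340.9234924316406, 151.00587463378906), (7.669650554656982, 24.236095428466797), 85.60128784179688) 189
 z pct [0.1888 0.1998 0.2056]
 centre [ 0.5716 -0.1232] [ 0.5729 -0.1231  0.203 ]
 mid on plane [ 0.572  -0.1123] edges [(np.float64(0.0689), np.float64(-172.8)), (np.float64(0.0403), np.float64(90.5))]
 pot zmax [0.0145 0.0655 0.0995 0.1018]
 pot circ 0.5643370151519775 0.1339034140110016 0.04635690525174141 [0.567 0.139 0.098]
lid [ 0.573 -0.126  0.134] [0.123 0.126 0.016] 0.142
bottle [ 0.624 -0.334  0.109] [0.063 0.061 0.157] 0.187
bowl [0.737 0.044 0.045] [0.099 0.098 0.031] 0.061
mug [0.635 0.329 0.099] [0.075 0.073 0.019] 0.109
tri handle [ 0.57280295 -0.12667726  0.19487372]
```

Both views agree: handle at (0.573, -0.126, 0.195) with the bar at about 7°, and pot axis at (0.566, 0.134). The reach, heights and sizes fit the text. Next I go above the handle with yaw 0.124, which leaves joint 6 room to turn counter-clockwise.

```bash
python3 -m handwheel '[20,-34,3,-0.145,1,20,-34,3,-0.145,1,20,-34,3,-0.145,1,20,-34,3,-0.145,1,20,-34,3,-0.145,1,20,-34,3,-0.145,1,20,-34,3,-0.145,1,20,-34,3,-0.145,1]' 10
python3 -m handwheel '[20,-34,0,-0.145,1,20,-34,0,-0.145,1,20,-34,0,-0.145,1,20,-34,0,-0.145,1,20,-34,0,-0.145,1,20,-34,0,-0.145,1,20,-34,0,-0.145,1,20,-34,0,-0.145,1]'
```

```text
time: 0.9
tool_pos: [0.3748, 0.2057, 0.2647]
tool_rot: [-3.141, 0.0, 1.555]
contact_force: [0.6, 0.2, -0.0]
opening: 0.0917
grip_force: 0.0
time: 1.7
tool_pos: [0.5349, -0.0663, 0.2644]
tool_rot: [-3.141, 0.001, 0.395]
contact_force: [0.2, 0.1, 0.8]
opening: 0.0919
grip_force: 0.0
```

```bash
python3 -m handwheel '[19,-30,0,-0.136,1,19,-29.5,0,-0.135,1,0,0,0,0,1,0,0,0,0,1]'
python3 - <<'E'
from h import *
c=eyes.calibration('wrist'); p,d=eyes.read_camera('wrist'); cv2.imwrite('pics/w1.png',p)
m=cv2.inRange(cv2.cvtColor(p,cv2.COLOR_BGR2HSV),(105,120,40),(130,255,255))>0
n,l,st,ce=cv2.connectedComponentsWithStats(m.astype(np.uint8)); i=1+st[1:,4].argmax(); m=l==i; print(st[i])
P=cloud(c,d,m); print(np.percentile(P[:,2],[5,50,95]).round(4)); P=P[P[:,2]>.198]
r=cv2.minAreaRect(P[:,:2].astype(np.float32)*1000); print(r,P.mean(0).round(4))
print(robot.observe()['tool_pos'])
E
```

```text
time: 2.1
tool_pos: [0.5721, -0.1246, 0.2637]
tool_rot: [-3.14, 0.002, 0.13]
contact_force: [0.0, 1.1, 0.9]
opening: 0.0918
grip_force: 0.0
[ 317  175   25   89 2029]
[0.2025 0.2038 0.2049]
((572.8487548828125, -125.86214447021484), (68.11421966552734, 17.10355567932129), 6.439366817474365) [ 0.5748 -0.1256  0.2046]
[ 0.57191722 -0.12380708  0.2641258 ]
```

View pics/w1.png

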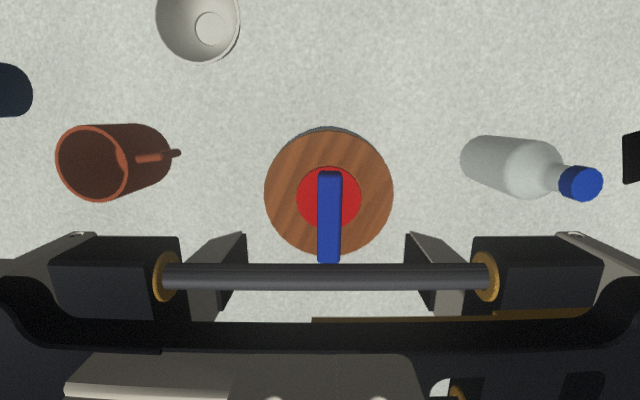

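The wrist view shows the handle (317-342, 175-264) centred between the open fingers and in line with them. It stands at z 0.204 (top face), centre (0.573, -0.126), angle 6.4°. I descend and grip.

```bash
python3 -m handwheel '[1,-1.5,-25,-0.015,1,0,0,-25,0,1,0,0,-25,0,1,0,0,0,0,1,0,0,0,0,0,0,0,0,0,0,0,0,0,0,0,0,0,0,0,0]' 30
python3 -m handwheel '[0,0,0,0,0,0,0,0,0,0,0,0,0,0,0,0,0,0,0,0]'
```

```text
time: 2.95
tool_pos: [0.5738, -0.1258, 0.1908]
tool_rot: [3.141, -0.002, 0.115]
contact_force: [0.3, 0.1, 0.6]
opening: 0.0643
grip_force: 0.0
time: 3.35
tool_pos: [0.5734, -0.1258, 0.1897]
tool_rot: [3.142, 0.0, 0.115]
contact_force: [1.3, -0.2, 0.4]
opening: 0.0325
grip_force: 0.0
```

```bash
python3 -m handwheel '[0,0,0,0,0,0,0,0,0,0,0,0,0,0,0,0,0,0,0,0,0,0,0,0,0]' 30
```

```text
time: 3.85
tool_pos: [0.5734, -0.1259, 0.1896]
tool_rot: [3.141, 0.0, 0.115]
contact_force: [0.7, -0.7, -0.9]
opening: 0.0178
grip_force: 30.0
```

```bash
python3 -m handwheel '[0,0,1.5,0,0,0,0,2,0,0,0,0,0,0,0,0,0,0,0,0]' 20
python3 -m handwheel '[0,0,0,0.08,0,0,0,0,0.08,0,0,0,0,0.08,0,0,0,0,0.08,0,0,0,0,0.08,0,0,0,0,0.08,0,0,0,0,0,0]'
```

```text
time: 4.25
tool_pos: [0.5734, -0.1257, 0.1932]
tool_rot: [-3.142, 0.0, 0.115]
contact_force: [0.2, 0.4, -1.8]
opening: 0.0178
grip_force: 20.0
time: 4.95
tool_pos: [0.5733, -0.1257, 0.1931]
tool_rot: [-3.141, 0.0, 0.595]
contact_force: [-0.3, -0.2, -1.6]
opening: 0.0178
grip_force: 20.0
```

```bash
python3 -m handwheel '[0,0,2,0,0,0,0,1,0,0,0,0,1,0,0,0,0,1,0,0,0,0,0.5,0,0,0,0,0,0,0]'
```

```text
time: 5.55
tool_pos: [0.5733, -0.1257, 0.1977]
tool_rot: [-3.141, 0.001, 0.595]
contact_force: [1.3, -0.8, -12.5]
opening: 0.0179
grip_force: 20.0
```

The lid stops the blade at +27.5°: 12 N on contact, 4.6 mm up. I back down, turn 16° further and probe again.

```bash
python3 -m handwheel '[0,0,-3,0,0,0,0,-2.5,0,0,0,0,0,0.07,0,0,0,0,0.07,0,0,0,0,0.07,0,0,0,0,0.07,0,0,0,0,0,0]'
python3 -m handwheel '[0,0,2,0,0,0,0,1,0,0,0,0,1,0,0,0,0,1,0,0,0,0,0.5,0,0,0,0,0,0,0]'
```

```text
time: 6.25
tool_pos: [0.5736, -0.1258, 0.1938]
tool_rot: [3.141, -0.0, 0.875]
contact_force: [-0.5, 0.4, -2.1]
opening: 0.0181
grip_force: 20.0
time: 6.85
tool_pos: [0.5733, -0.1257, 0.1978]
tool_rot: [-3.141, 0.0, 0.875]
contact_force: [2.3, -0.4, -10.9]
opening: 0.0181
grip_force: 20.0
```

```bash
python3 -m handwheel '[0,0,-3,0,0,0,0,-2.5,0,0,0,0,0,0.07,0,0,0,0,0.07,0,0,0,0,0.07,0,0,0,0,0.07,0,0,0,0,0,0]'
python3 -m handwheel '[0,0,2,0,0,0,0,1,0,0,0,0,1,0,0,0,0,1,0,0,0,0,0.5,0,0,0,0,0,0,0]'
```

```text
time: 7.55
tool_pos: [0.5735, -0.1258, 0.1937]
tool_rot: [3.141, 0.0, 1.155]
contact_force: [-0.8, -0.6, -2.0]
opening: 0.0179
grip_force: 20.0
time: 8.15
tool_pos: [0.5735, -0.1258, 0.1988]
tool_rot: [3.141, -0.0, 1.155]
contact_force: [0.2, 0.4, -2.5]
opening: 0.0177
grip_force: 20.0
```

No contact at +59.5°. I go on up gently.

```bash
python3 -m handwheel '[0,0,1,0,0,0,0,1,0,0,0,0,1,0,0,0,0,0,0,0]'
```

```text
time: 8.55
tool_pos: [0.5735, -0.1258, 0.2019]
tool_rot: [3.141, -0.0, 1.155]
contact_force: [-0.6, -0.1, -2.2]
opening: 0.0179
grip_force: 20.0
```

```bash
python3 -m handwheel '[0,0,2,0,0,0,0,2,0,0,0,0,2,0,0,0,0,3,0,0,0,0,3,0,0,0,0,3,0,0,0,0,3,0,0]'; python3 -c "
from cell import robot;s=robot.observe();print(s['torque'],s['contact_force'])"
```

```text
time: 9.25
tool_pos: [0.5735, -0.1258, 0.2201]
tool_rot: [3.141, 0.0, 1.155]
contact_force: [-0.3, 1.1, -2.0]
opening: 0.0177
grip_force: 20.0
[-0.15740155  0.07197146 -0.04540317] [-0.31039199  1.10593805 -1.96014319]
```

```bash
python3 -m handwheel '[0,0,5,0,0,0,0,5,0,0,0,0,5,0,0,0,0,5,0,0,0,0,5,0,0,0,0,5,0,0,0,0,5,0,0,0,0,5,0,0]'
python3 -m handwheel '[0,0,8,0,0,0,0,10,0,0,0,0,10,0,0,0,0,10,0,0,0,0,10,0,0,0,0,10,0,0,0,0,10,0,0,0,0,10,0,0]' 30
```

```text
time: 10.05
tool_pos: [0.5734, -0.1258, 0.2602]
tool_rot: [3.142, -0.0, 1.155]
contact_force: [-0.3, 0.4, -1.2]
opening: 0.0178
grip_force: 20.0
time: 10.85
tool_pos: [0.5734, -0.1258, 0.3386]
tool_rot: [3.141, 0.0, 1.155]
contact_force: [-0.3, 0.8, -1.6]
opening: 0.0178
grip_force: 30.0
```

```bash
python3 -m handwheel '[0,0,0,0,0,0,0,0,0,0]'
python3 - <<'E'
from h import *
p,d,c=cam('scene'); cv2.imwrite('pics/s2.png',cv2.resize(p[80:280,220:460],None,fx=2.5,fy=2.5)); np.savez('s2.npz',p=p,d=d,**{k:np.array(v) for k,v in c.items()})
E
```

```text
time: 11.05
tool_pos: [0.5734, -0.1258, 0.3377]
tool_rot: [3.141, 0.0, 1.155]
contact_force: [1.1, -0.3, -2.1]
opening: 0.0179
grip_force: 30.0
```

View pics/s2.png

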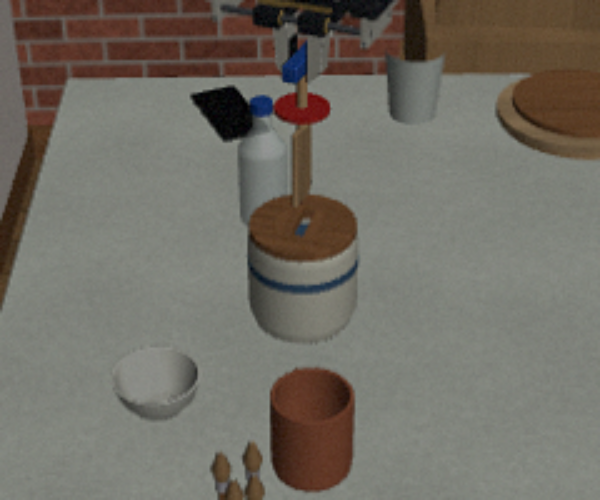

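The blade is fully out, hanging upright above the lid, with the tip at about z 0.167; the slot shows at (303,226) in the crop. I carry it over the pot, aiming 12 mm off the axis along the blade's normal so that it leans little on release.

```bash
python3 -m handwheel '[1,20,0,0,0,1,35,0,0,0,1,40,0,0,0,1,40,0,0,0,1,40,0,0,0,0,40,0,0,0,0,25,0,0,0,0,15,0,0,0]'
python3 -m handwheel '[0,0,0,0,0,0,0,0,0,0,0,0,0,0,0]'
python3 - <<'E'
from h import *
for n in('scene','wrist','top'):
    p,d,c=cam(n); np.savez(f'{n}3.npz',p=p,d=d,**{k:np.array(v) for k,v in c.items()})
    if n=='scene': cv2.imwrite('pics/s3.png',cv2.resize(p[80:300,240:460],None,fx=2.5,fy=2.5))
    if n=='wrist': cv2.imwrite('pics/w3.png',p)
    hsv=cv2.cvtColor(p,cv2.COLOR_BGR2HSV); m=cv2.inRange(hsv,(0,90,30),(14,255,255))>0
    P=cloud(c,d,m); P=P[(abs(P[:,0]-.567)<.08)&(abs(P[:,1]-.134)<.08)&(abs(P[:,2]-.097)<.008)]
    if len(P)>10:
        A=np.c_[2*P[:,:2],np.ones(len(P))]; s=np.linalg.lstsq(A,(P[:,:2]**2).sum(1),rcond=None)[0]
        print(n,len(P),((P.max(0)+P.min(0))/2).round(4),s[:2].round(4),np.sqrt(s[2]+s[0]**2+s[1]**2).round(4))
E
```

```text
time: 11.9
tool_pos: [0.578, 0.1314, 0.337]
tool_rot: [-3.14, 0.0, 1.157]
contact_force: [1.0, 0.1, -1.4]
opening: 0.018
grip_force: 30.0
time: 12.2
tool_pos: [0.5786, 0.1278, 0.3376]
tool_rot: [3.142, 0.001, 1.153]
contact_force: [-0.3, 0.3, -1.9]
opening: 0.0175
grip_force: 30.0
scene 303 [0.5663 0.1356 0.0962] [0.5667 0.1355] 0.0404
wrist 523 [0.5663 0.1412 0.0957] [0.5667 0.1345] 0.0399
top 23 [0.5529 0.1179 0.0976] [0.5696 0.1354] 0.0424
```

View pics/w3.png

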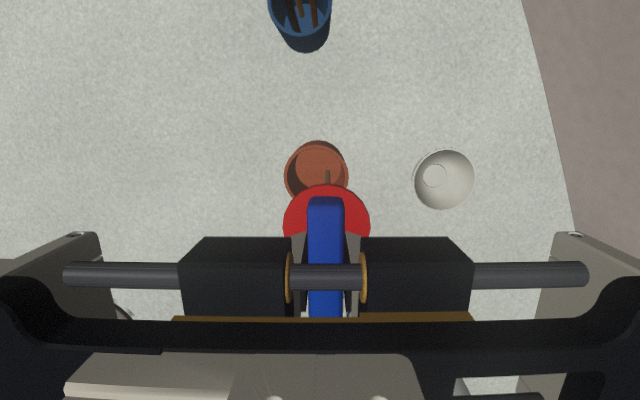

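View pics/s3.png

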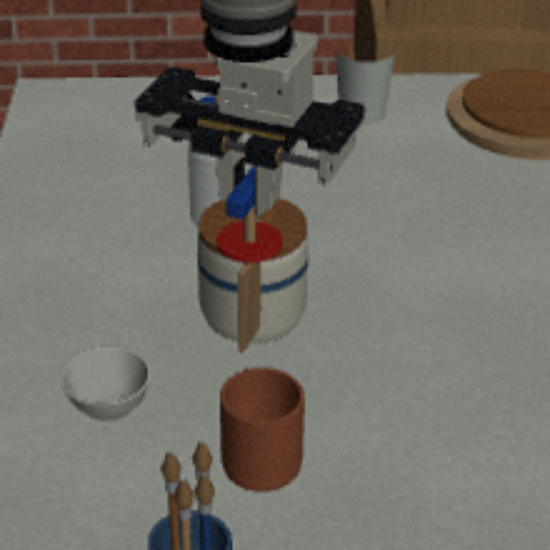

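The wrist view shows the handle held squarely, with the pot mouth at (317,170) just beyond. The scene view shows the blade vertical with its tip at crop (247,350), i.e. full-frame (339,220), to be checked against the pot axis (0.567, 0.135).

```bash
python3 - <<'E'
from h import *
z=np.load('scene3.npz'); c={k:z[k] for k in z.files}; d=z['d']
print(plane(c,339,219.5,.167).round(4))
m=np.zeros(d.shape,bool); m[186:222,332:346]=1; P=cloud(c,d,m); P=P[(abs(P[:,0]-.578)<.05)&(abs(P[:,1]-.128)<.05)&(P[:,2]>.12)]
for a in(.16,.18,.2,.22,.24):
    Q=P[abs(P[:,2]-a)<.01]; print(a,len(Q),Q.mean(0).round(4) if len(Q) else '')
print(P[:,2].min())
E
```

```text
[0.58   0.1419 0.167 ]
0.16 3 [0.5782 0.1295 0.168 ]
0.18 58 [0.5801 0.1334 0.1794]
0.2 56 [0.5799 0.1341 0.1998]
0.22 61 [0.5798 0.1341 0.2198]
0.24 60 [0.5794 0.1334 0.24  ]
0.16636157807195606
```

```bash
python3 -m handwheel '[0,0,-15,0,0,0,0,-20,0,0,0,0,-20,0,0,0,0,-15,0,0,0,0,-10,0,0,0,0,-10,0,0,0,0,-10,0,0]'
python3 -m handwheel '[0,0,-10,0,0,0,0,-10,0,0,0,0,-10,0,0,0,0,-10,0,0,0,0,-8,0,0,0,0,-4,0,0,0,0,0,0,0]'
```

```text
time: 13.05
tool_pos: [0.5788, 0.129, 0.2376]
tool_rot: [3.141, -0.0, 1.154]
contact_force: [1.1, -0.0, -1.8]
opening: 0.0177
grip_force: 30.0
time: 13.75
tool_pos: [0.5782, 0.1292, 0.1851]
tool_rot: [-3.141, 0.001, 1.155]
contact_force: [-1.2, -0.2, -1.8]
opening: 0.0178
grip_force: 30.0
```

Tip is now at about z 0.014; I feel for the floor.

```bash
python3 -m handwheel '[0,0,-3,0,0,0,0,-2,0,0,0,0,-1,0,0,0,0,-1,0,0,0,0,0,0,0]'
python3 -m handwheel '[0,0,-1,0,0,0,0,0,0,0]'
```

```text
time: 14.25
tool_pos: [0.5784, 0.1292, 0.1787]
tool_rot: [3.142, 0.0, 1.155]
contact_force: [0.3, 0.7, -1.2]
opening: 0.0179
grip_force: 30.0
time: 14.45
tool_pos: [0.5784, 0.1292, 0.1777]
tool_rot: [3.142, 0.0, 1.155]
contact_force: [-0.4, -0.2, -2.2]
opening: 0.0176
grip_force: 30.0
```

```bash
python3 -m handwheel '[0,0,-1,0,0,0,0,-0.5,0,0,0,0,0,0,0]'
python3 -m handwheel '[0,0,-0.7,0,0,0,0,0,0,0]'
```

```text
time: 14.75
tool_pos: [0.5786, 0.1293, 0.1765]
tool_rot: [3.141, -0.0, 1.155]
contact_force: [-0.9, -0.1, 0.5]
opening: 0.018
grip_force: 30.0
time: 14.95
tool_pos: [0.5787, 0.1293, 0.1765]
tool_rot: [3.14, -0.001, 1.155]
contact_force: [-0.9, 0.1, 5.5]
opening: 0.0178
grip_force: 30.0
```

Floor contact is felt at 5.5 N. I ease off, open a little and nudge the handle towards the near rim so that it leans gently.

```bash
python3 -m handwheel '[0,0,0.7,0,0,0,0,0,0,0.3,0,0,0,0,0.3,0,0,0,0,0.3]'
python3 -m handwheel '[3,-1.3,0,0,0.3,3,-1.3,0,0,0.3,3,-1.3,0,0,0.3,3,-1.3,0,0,0.3,3,-1.3,0,0,0.3,3,-1.3,0,0,0.3,3,-1.3,0,0,0.3,3,-1.3,0,0,0.3]'
python3 -m handwheel '[0,0,0,0,0.3,0,0,0,0,0.3]'
python3 - <<'E'
from h import *
p,d,c=cam('scene'); cv2.imwrite('pics/s4.png',cv2.resize(p[100:300,240:460],None,fx=2.5,fy=2.5))
E
```

```text
time: 15.35
tool_pos: [0.5784, 0.1292, 0.1761]
tool_rot: [-3.142, 0.0, 1.155]
contact_force: [0.8, -0.4, -0.0]
opening: 0.0274
grip_force: 0.0
time: 16.15
tool_pos: [0.6027, 0.1187, 0.1762]
tool_rot: [3.142, -0.0, 1.155]
contact_force: [0.4, -0.3, 0.1]
opening: 0.0271
grip_force: 0.0
time: 16.35
tool_pos: [0.6024, 0.1188, 0.1762]
tool_rot: [-3.141, 0.0, 1.155]
contact_force: [1.1, -0.1, 0.1]
opening: 0.0279
grip_force: 0.0
```

View pics/s4.png

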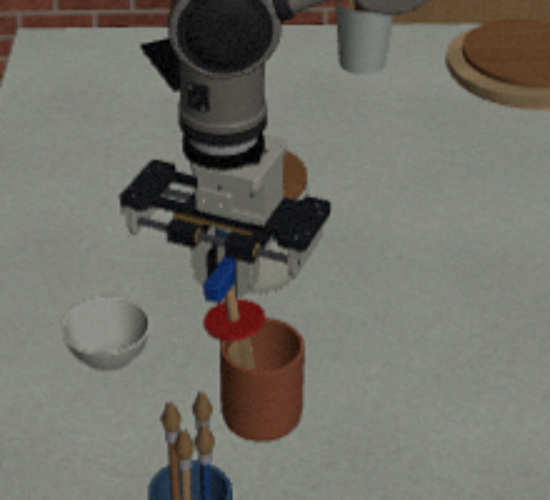

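The paddle leans a little against the pot's rim (cap at (234,320)), blade inside and pot upright. I open fully and rise.

```bash
python3 -m handwheel '[0,0,0,0,0.9,0,0,0,0,0.9,0,0,0,0,0.9,0,0,0,0,0.9,0,0,0,0,0.9,0,0,0,0,0.9,0,0,0,0,0.9,0,0,0,0,0.9]'
python3 -m handwheel '[0,0,5,0,0.9,0,0,10,0,0.9,0,0,15,0,0.9,0,0,20,0,0.9,0,0,25,0,0.9,0,0,25,0,0.9,0,0,25,0,0.9,0,0,0,0,0.9]'
python3 - <<'E'
from h import *
p,d,c=cam('scene'); cv2.imwrite('pics/s5.png',cv2.resize(p[100:340,240:460],None,fx=2.4,fy=2.4))
E
```

```text
time: 17.2
tool_pos: [0.6025, 0.1188, 0.1763]
tool_rot: [3.141, -0.0, 1.155]
contact_force: [-0.0, 0.1, 0.7]
opening: 0.0819
grip_force: 0.0
time: 18.0
tool_pos: [0.6038, 0.119, 0.3064]
tool_rot: [3.134, -0.004, 1.155]
contact_force: [0.9, -0.0, 0.2]
opening: 0.0829
grip_force: 0.0
```

View pics/s5.png

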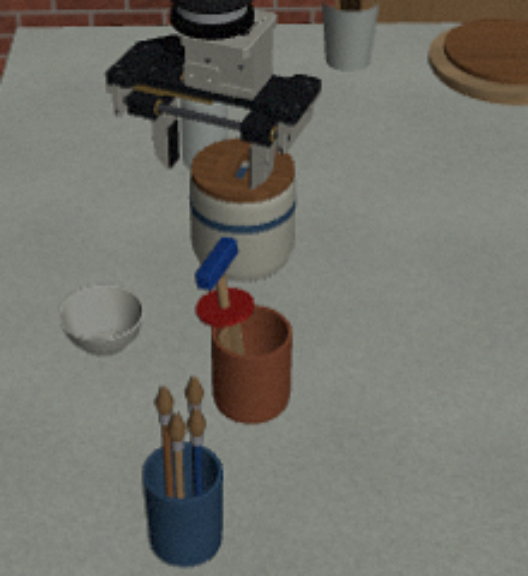

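The paddle rests in the upright pot, leaning slightly (handle at (217,262), cap at (225,307)). The gripper is well clear, and the mug and bowl stand where they were.

```bash
python3 -m handwheel '[0,0,0,0,0.9,0,0,0,0,0.9,0,0,0,0,0.9,0,0,0,0,0.9]'; python3 -c "
from cell import robot; print(robot.hand_in())"
```

```text
time: 18.45
tool_pos: [0.6023, 0.1188, 0.3005]
tool_rot: [-3.14, 0.001, 1.155]
contact_force: [1.2, -0.5, -0.3]
opening: 0.0827
grip_force: 0.0
the job is handed in; nothing more can be done
None
```

The paddle came out of the crock through the slot, about 60° counter-clockwise of its start, and now stands blade-down in the upright rinse pot; I handed the job in at about 18.5 s, and no verdict was returned.

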